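# Clear the encapsulation mould and sort the blocks by weight

### The job

Take the two white charger blocks out of the mould, one at a time, and sort them by weight as you feel it in the hand: a properly filled block of more than 180 g goes in the green tray, a short-filled lighter one in the red tray (within 25 g of that, either tray will do). Each block's tab is caught under a brass lip, so draw the block back to its stop before lifting and never pull it up against the lip. Set them down gently, flat on the tray floor with the slotted face up, and leave everything else where it is.

Things in the scene. Friction and masses are not known exactly. Their poses are not given: they have to be found in the camera images.
- block_left: white charger block, body 70 (x) x 44 (y) x 34 (z) mm, black slots on top; a tab 16 mm wide sticks out 9 mm from its +x end, 5 to 11 mm above the underside. Origin: centre of the body's underside, z up. Weight hidden, 60 to 300 g, each block differing. At the start in the left nest (mould +y).
- block_right: white charger block, body 70 (x) x 44 (y) x 34 (z) mm, black slots on top; a tab 16 mm wide sticks out 9 mm from its +x end, 5 to 11 mm above the underside. Origin: centre of the body's underside, z up. Weight hidden, 60 to 300 g, each block differing. At the start in the right nest (mould -y).
- mould: two-cavity metal mould half, 120 (x) x 184 (y) x 34 mm high, fixed to the table. Origin: centre of the underside, z up. The two cavities run along x and are open on top, save for a brass lip at their +x end. A seated block has its centre near x = 0 and about 10 mm of travel towards -x, up to the cavity's stop wall.
- nest_left (a point): centre of the left cavity floor (x = 0, y = +40, z = 12 mm of the mould), axes as the mould. Cavity: 22 mm deep, 47 mm wide in y, x from the stop wall at -45 mm to +37 mm. Finger pockets of the same depth flank it at x from -27 to +19 mm: 33 mm wide between the two cavities, open to the mould edge on the outer side.
- nest_right (a point): centre of the right cavity floor (x = 0, y = -40, z = 12 mm of the mould), axes as the mould. Cavity: 22 mm deep, 47 mm wide in y, x from the stop wall at -45 mm to +37 mm. Finger pockets of the same depth flank it at x from -27 to +19 mm: 33 mm wide between the two cavities, open to the mould edge on the outer side.
- lip_left: brass lip, 23 (x) x 24 (y) x 8 mm, fixed to the mould over the +x end of the left cavity. Origin: middle of its front edge, at the underside (x = 37, z = 26 mm of the mould, 14 mm over the cavity floor), axes as the mould. It covers the tab of the seated block, which is clear of it only in the last 3 mm of its travel.
- lip_right: brass lip, 23 (x) x 24 (y) x 8 mm, fixed to the mould over the +x end of the right cavity. Origin: middle of its front edge, at the underside (x = 37, z = 26 mm of the mould, 14 mm over the cavity floor), axes as the mould. It covers the tab of the seated block, which is clear of it only in the last 3 mm of its travel.
- green_tray: green open tray, 210 (x) x 130 (y) x 28 mm outside, 5 mm walls and floor, fixed to the table. Origin: centre of the underside, z up, so the inner floor is at z = 5 mm; long side along x.
- red_tray: red open tray, 210 (x) x 130 (y) x 28 mm outside, 5 mm walls and floor, fixed to the table. Origin: centre of the underside, z up, so the inner floor is at z = 5 mm; long side along x.
- brush: cleaning brush with a wooden handle and grey head, 150 mm long, lying; loose bystander, origin at the underside
- screwdriver: red-handled screwdriver, 160 mm long, lying; loose bystander, origin at the underside
- bottle: white bottle with a blue cap, 52 mm across, 130 mm tall; loose bystander, origin at the underside
- plug: white plug face 50 x 50 x 20 mm with three brass pins pointing up; loose bystander, origin at the underside
- tape: yellow ring, 90 mm across, 20 mm high, lying flat; loose bystander, origin at the underside
- cup: blue cup, 72 mm across the rim, 85 mm tall; loose bystander, origin at the underside
There are look-alikes about, which are no part of the job. What is shaped like the block_right but orange, purple or turquoise is not meant.

How it is judged:
By the outcome, as a careful person would: the job done as asked, in the order asked, and still so for the second after the job is handed in, with the robot touching nothing.
It also fails if it takes over 64 s, if anything falls off the work surface, if the arm or the gripper's body presses on something with over 40 N, if the wrist force passes 120 N, or if a joint passes its speed limit or range.

### The arm

A 6-joint arm with a two-finger parallel gripper is mounted at the origin on the work surface. World frame = base frame: x ahead of the robot, y to its left, z up, the work surface at z = 0. Lengths are in m, angles in rad, forces in N, time in s.
With the tool pointing down it reaches from about 0.3 to 0.825 m from the base axis. Payload 5.4 kg.
Tool frame: the origin (TCP) lies at the very end of the fingers, on their centre line; the grasp point (between the pads) lies 19 mm behind it; z points along the fingers, y is the direction in which the jaws open and shut (so a half turn about z gives the same grasp; the last joint's range is limited). The gripper opens to 92 mm and grips with 3 to 60 N. Pads are 20 mm wide; open, the fingers measure 128 mm over their backs; the gripper's body (75 mm by 189 mm) begins 69 mm behind the grasp point.
Start: joints at [-1.378, 0.158, 1.597, -0, 1.386, -0.21], TCP at [0.225, -0.529, 0.215] pointing down, gripper open.
Joint ranges: [-2.91, 2.91], [-0.94, 2.29], [0.18, 2.7], [-1.29, 4.43], [0.17, 2.64], [-3, 3]. Speed limits (rad/s): [2.57, 2.57, 3.14, 3.14, 3.14, 3.14].

### API

Orientations are given as a unit quaternion [w, x, y, z].
In Python, from plant import telemetry, eyes, env gives the robot as it stands. The module is installed in compiled form; this text tells all that it offers.
- The arm moves only by the tool servo_tool, never from a script. Its argument "deltas" is a list of rows, each a list of 6 numbers: the shift along the tool's x, y, z in mm, then the turn, a rotation vector about the tool's x, y, z in rad. A call has 1 to 12 rows; each row is the pose to reach, as a shift and turn from the pose measured when the call began, along the tool's axes at that moment; what a row does not reach only later rows make up. A row lasts 1/10 s, in which the tool goes at most 50 mm and 8.59 degrees, less where a joint would pass 70% of its speed; a pose out of reach is approached as far as the arm can. A call with a gripper value outside its range is refused whole. "fingers" is the closure, from 0 (fully open) to 1 (shut), set as the call begins (left out, the last holds). The fingers move at their own pace and stop on an object; "squeeze" is the grip in N (left out, the last holds). Time passes only in rows, so rows that repeat a pose let the fingers close. It gives the time, the measured TCP pose, the force and the opening at its end, in the units of the state.
- telemetry.read_state(): the state, without advancing time (a new reading comes with each control period).
- eyes.snapshot(name): name is "scene" or "top"; returns a dict with "image" (420x560x3 uint8, blue, green, red), "vfov" (degrees; the focal length in pixels is half the picture's height over the tangent of half this angle, whatever the lens; pixels are square), "cx", "cy" (the principal point, pixels), "R" (3x3) and "t" (3): a world point X has camera coordinates R X + t. Camera axes: x right, y down, z forward; pixel columns grow to the right and rows downward; lengths in m; the calibration is good to about 2 mm. A picture is of the moment at which its call begins. There is no depth.
- env.finish_job(): hands the job in, once; it reports no verdict.
The state is a dict: "time": time; "q": joint angles; "joint_vel": joint speeds; "joint_torque": joint torques, N m; "tcp_pos": TCP position; "eef_rot": TCP orientation; "ft_force": force on the tool from outside, world axes, zero at the start; "ft_torque": the same for the moment, N m; "finger_gap": finger opening in m.
Only numpy, scipy, OpenCV 4.12 (cv2) and the standard library are available. Lean on these libraries where they do the work, as an engineer would, in place of code of your own. Each camera call takes 0.05 s, during which the arm holds its last target. There are 200 camera calls.

## Working session

There is one attempt and no reset: what is moved stays moved. The work goes in short steps, Python scripts to look and compute and a tool call to move; the robot and the scene stay as the last step left them, time stands still between calls to the robot, and variables do not carry over. Pictures are saved under pics/ and viewed, about 8 in all and at most 12, crops included, and the job is handed in when it is done.

Besides the shell and the picture viewer there is one more tool, called after ">>>" as name(argument=value, ...) on one line, values as JSON. servo_tool: Moves the arm, as the interface text tells. Its arguments: {"type":"object","properties":{"deltas":{"type":"array"},"fingers":{"type":"number"},"squeeze":{"type":"number"}},"required":["deltas"]}

```bash
mkdir -p pics; cat > h.py <<'E'
import cv2, numpy as np, json
from plant import telemetry, eyes, env
def snap(name, f):
    s=eyes.snapshot(name); cv2.imwrite(f'pics/{f}.png',s['image'])
    np.savez(f'pics/{f}.npz',**{k:np.array(v) for k,v in s.items()}); return s
def foc(s): return 210/np.tan(np.radians(float(s['vfov']))/2)
def proj(s,X):
    c=np.atleast_2d(X)@np.array(s['R']).T+np.array(s['t']); f=foc(s)
    return np.c_[s['cx']+f*c[:,0]/c[:,2], s['cy']+f*c[:,1]/c[:,2]]
def unproj(s,uv,z):
    uv=np.atleast_2d(uv).astype(float); f=foc(s); R=np.array(s['R']);t=np.array(s['t'])
    d=np.c_[(uv[:,0]-s['cx'])/f,(uv[:,1]-s['cy'])/f,np.ones(len(uv))]@R; o=-R.T@t
    return o+d*((z-o[2])/d[:,2])[:,None]
E
python3 - <<'E'
from h import *
a=snap('top','t0');b=snap('scene','s0')
for s in (a,b): print(s['vfov'],s['cx'],s['cy'],-np.array(s['R']).T@s['t'])
print(np.round(a['R'],3)); print(telemetry.read_state())
E
```

```text
49.964985087993064 281.2726526644878 211.53327319130227 [ 0.45647263 -0.01633633  1.41993433]
56.441949407954354 276.35173906223366 201.04573075293703 [1.01176507 0.33336693 0.84268448]
[[ 0.015 -1.    -0.018]
 [-0.998 -0.014 -0.063]
 [ 0.063  0.019 -0.998]]
{'time': 0.1, 'q': array([-1.37812607e+00,  1.58969016e-01,  1.59809863e+00, -1.32879712e-06,
        1.38620773e+00, -2.10087804e-01]), 'joint_vel': array([-0.00291322, -0.00069343, -0.00451496, -0.00140238,  0.00070104,
        0.00055836]), 'joint_torque': array([ 8.53753372e-04, -3.86505926e+01, -3.22958922e+01,  7.04443222e-02,
        3.39753844e-02, -4.58265174e-05]), 'tcp_pos': array([ 0.22525135, -0.52842906,  0.21373078]), 'eef_rot': array([-8.41335392e-04,  9.79791304e-01,  2.00020731e-01,  6.67415226e-06]), 'ft_force': array([ 0.44116429, -0.11953375,  0.44233768]), 'ft_torque': array([-0.02505772, -0.0493234 ,  0.00156182]), 'finger_gap': 0.09199626995729021}
```

View pics/t0.png

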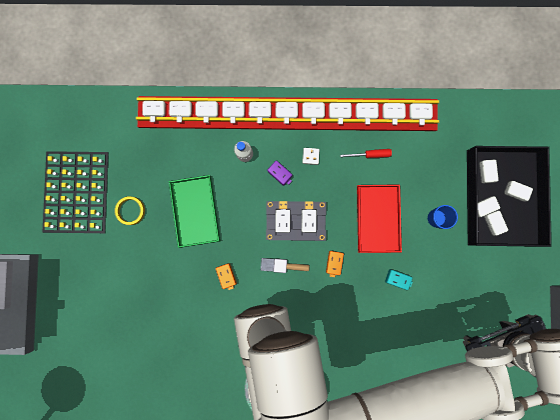

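View pics/s0.png

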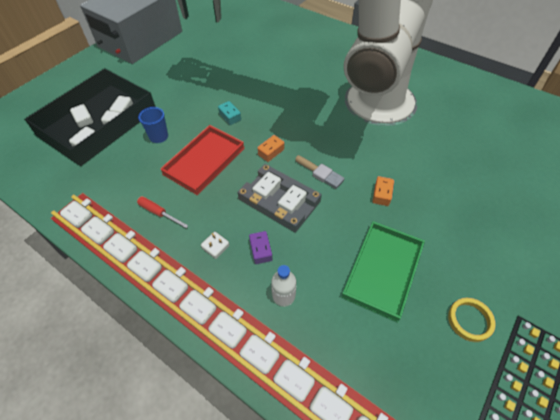

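The two blocks to take are the white ones in the mould, at top (283,220) and (309,220). The orange, purple and turquoise ones, the whites on the rail and the whites in the black bin are not meant. I'll confirm with an enlarged crop.

```bash
python3 - <<'E'
from h import *
a=cv2.imread('pics/t0.png')[190:250,255:340];b=cv2.imread('pics/s0.png')[155:235,230:330]
A=cv2.resize(a,None,fx=9,fy=9,interpolation=cv2.INTER_CUBIC)
cv2.imwrite('pics/c0.png',A)
s=dict(np.load('pics/t0.npz')); im=s['image'];hsv=cv2.cvtColor(im,cv2.COLOR_BGR2HSV)
for n,m,z in(('green',(hsv[...,0]>50)&(hsv[...,0]<75)&(hsv[...,2]>110)&(hsv[...,1]>130),.028),('red',((hsv[...,0]<6)|(hsv[...,0]>174))&(hsv[...,2]>100)&(hsv[...,1]>150),.028)):
    m=m.astype(np.uint8); m[:150]=0; 
    k,l,st,c=cv2.connectedComponentsWithStats(m); i=1+st[1:,4].argmax()
    r=cv2.minAreaRect(np.argwhere(l==i)[:,::-1].astype(np.float32)); p=unproj(s,cv2.boxPoints(r),z)
    print(n,st[i],np.round(p,3).tolist(),p.mean(0),np.linalg.norm(p[0]-p[1]),np.linalg.norm(p[1]-p[2]))
E
```

```text
green [ 168  175   51   73 2597] [[0.637, 0.368, 0.028], [0.658, 0.237, 0.028], [0.451, 0.201, 0.028], [0.43, 0.33, 0.028]] [0.54378759 0.28421306 0.028     ] 0.13196732471022266 0.21031698268228335
red [ 357  185   45   68 2874] [[0.63, -0.222, 0.028], [0.635, -0.356, 0.028], [0.426, -0.36, 0.028], [0.421, -0.228, 0.028]] [ 0.52811633 -0.29134698  0.028     ] 0.1334902112473187 0.2085402933851462
```

View pics/c0.png

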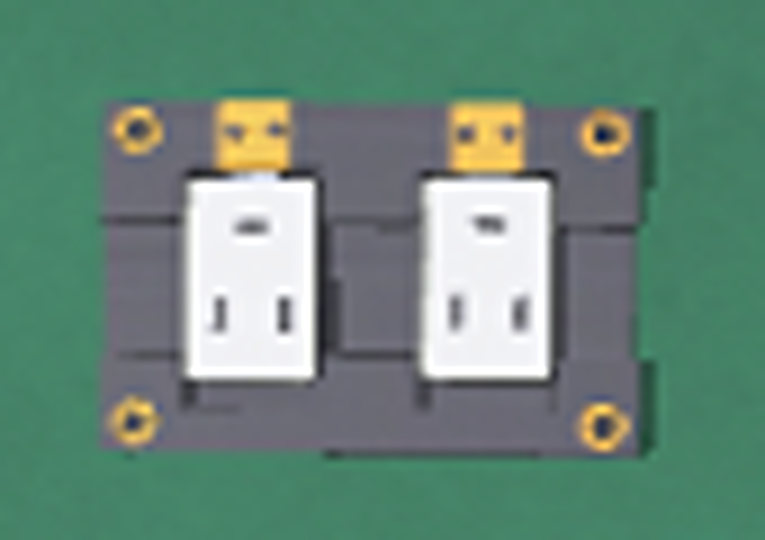

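```bash
python3 - <<'E'
from h import *
s=dict(np.load('pics/t0.npz')); im=s['image'].astype(float)
c=lambda x,y:(255+(x+.5)/9-.5,190+(y+.5)/9-.5)
P=unproj(s,[c(137,130),c(604,133),c(134,420),c(602,427)],.034); print('bolts',P.round(4).tolist(),P.mean(0))
d=P[0]-P[1]+P[2]-P[3]; print('mould yaw',np.degrees(np.arctan2(-d[0],d[1])))
d=P[0]+P[1]-P[2]-P[3]; print('mould yaw by x',np.degrees(np.arctan2(d[1],d[0])))
g=im.min(2); 
for n,x0,x1 in(('L',272,296),('R',298,322)):
    big=cv2.resize(np.clip(g[205:237,x0:x1],0,255).astype(np.uint8),None,fx=8,fy=8,interpolation=cv2.INTER_CUBIC)
    m=(big>165).astype(np.uint8); m=cv2.morphologyEx(m,cv2.MORPH_CLOSE,np.ones((25,25))); m=cv2.morphologyEx(m,cv2.MORPH_OPEN,np.ones((40,80)))
    r=cv2.minAreaRect(np.argwhere(m)[:,::-1].astype(np.float32)); b=(cv2.boxPoints(r)+.5)/8-.5+[x0,205]
    p=unproj(s,b,.046); print(n,p.mean(0).round(4),[np.linalg.norm(p[i]-p[i+1]).round(4) for i in range(2)],[np.degrees(np.arctan2(*(p[i+1]-p[i])[1::-1])).round(1) for i in range(2)])
q=telemetry.read_state()['eef_rot'];from scipy.spatial.transform import Rotation as R
print(R.from_quat(np.roll(q,-1)).as_matrix().round(3))
E
```

```text
bolts [[0.567, 0.0454, 0.034], [0.5681, -0.1145, 0.034], [0.4676, 0.0448, 0.034], [0.4677, -0.1148, 0.034]] [ 0.51759898 -0.03476344  0.034     ]
mould yaw 0.21619575513826694
mould yaw by x 0.2667966605351439
L [0.5157 0.0056 0.046 ] [np.float64(0.0432), np.float64(0.0668)] [np.float64(-89.2), np.float64(-179.2)]
R [ 0.5169 -0.0744  0.046 ] [np.float64(0.0431), np.float64(0.0667)] [np.float64(-89.2), np.float64(-179.4)]
[[ 0.92   0.392 -0.   ]
 [ 0.392 -0.92   0.002]
 [ 0.    -0.002 -1.   ]]
```

```bash
cat >> h.py <<'E'
from scipy.spatial.transform import Rotation as Ro
def delta(x,y,z,yaw_deg,st=None):
    st=st or telemetry.read_state()
    R0=Ro.from_quat(np.roll(st['eef_rot'],-1))
    R1=Ro.from_euler('z',yaw_deg,degrees=True)*Ro.from_euler('x',180,degrees=True)
    d=R0.inv().apply(np.array([x,y,z])-st['tcp_pos'])*1000
    r=(R0.inv()*R1).as_rotvec(); print('delta mm',d.round(1),'rot',r.round(4),'| t',round(st['time'],2),'tcp',st['tcp_pos'].round(4),'F',st['ft_force'].round(2),'gap',round(st['finger_gap'],4)); return d,r
E
python3 -c "
from h import *
delta(.516,-.0748,.12,.4)"
```

```text
delta mm [ 445.3 -303.2   94.4] rot [-0.0017 -0.      0.3958] | t 0.1 tcp [ 0.2253 -0.5284  0.2137] F [ 0.44 -0.12  0.44] gap 0.092
```

>>> servo_tool(deltas=[[37,-25,0,0,0,0.033],[74,-50,0,0,0,0.066],[111,-76,0,0,0,0.1],[148,-101,0,0,0,0.13],[186,-126,0,0,0,0.165],[223,-152,0,0,0,0.2],[260,-177,0,0,0,0.23],[297,-202,0,0,0,0.264],[334,-227,0,0,0,0.297],[371,-253,0,-0.001,0,0.33],[408,-278,0,-0.001,0,0.363],[445,-303,20,-0.002,0,0.396]], fingers=0.35, squeeze=15)

```text
time: 1.3
tcp_pos: [0.5184, -0.0741, 0.1967]
eef_rot: [0.001, 1.0, 0.003, 0.003]
ft_force: [0.7, -0.9, 0.3]
finger_gap: 0.0598
```

>>> servo_tool(deltas=[[0,0,40,0,0,0],[0,0,70,0,0,0],[0,0,70,0,0,0],[0,0,70,0,0,0],[0,0,70,0,0,0]])

```text
time: 1.8
tcp_pos: [0.52, -0.0751, 0.1288]
eef_rot: [0.002, 1.0, 0.002, 0.004]
ft_force: [0.3, -0.5, 1.0]
finger_gap: 0.0599
```

```bash
python3 - <<'E'
from h import *
F=[]
for i in range(6):
    s=snap('scene' if i else 'top','s1' if i else 't1');st=telemetry.read_state();F.append(np.r_[st['ft_force'],st['joint_torque']])
print(np.mean(F,0).round(3),np.std(F,0).round(3)); delta(.516,-.0748,.06,.4)
s=dict(np.load('pics/s1.npz'));print(proj(s,[[.516,-.075,.046]]), st['q'].round(3))
im=s['image'];u,v=proj(s,[[.516,-.075,.08]])[0].astype(int);cv2.imwrite('pics/c1.png',cv2.resize(im[v-60:v+60,u-80:u+80],None,fx=5,fy=5,interpolation=cv2.INTER_CUBIC))
E
```

```text
[-3.9000e-02 -1.9300e-01  1.1200e-01  2.2000e-02 -3.4278e+01 -3.0055e+01
  3.9000e-02 -9.0000e-02  0.0000e+00] [0.534 0.335 0.492 0.044 0.26  0.209 0.002 0.009 0.   ]
delta mm [-3.6 -0.  67.5] rot [ 0.0031 -0.0068 -0.0017] | t 2.1 tcp [ 0.5192 -0.0746  0.1275] F [0.2  0.2  0.37] gap 0.0597
[[266.19377042 182.70730704]] [-0.373  0.108  1.833 -0.     1.194  1.193]
```

View pics/c1.png

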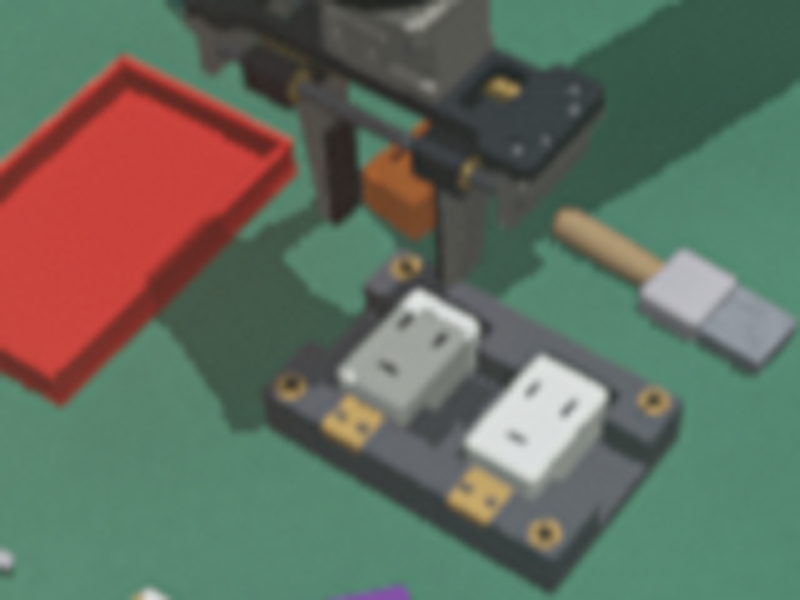

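The scene crop shows the open fingers (tips about (340,215) and (455,285) in the crop) over the right block, clear of the left one. Descending in two stages.

>>> servo_tool(deltas=[[-2,0,35,0.003,-0.007,0],[-4,0,67,0.003,-0.007,0],[-4,0,67,0.003,-0.007,0],[-4,0,67,0.003,-0.007,0]])

```text
time: 2.5
tcp_pos: [0.5156, -0.0748, 0.0609]
eef_rot: [-0.0, 1.0, 0.003, -0.0]
ft_force: [0.6, 0.5, 0.6]
finger_gap: 0.0596
```

```bash
python3 -c "
from h import *
delta(.516,-.0748,.018,.4)"
```

```text
delta mm [ 0.4 -0.  42.9] rot [-0.0001  0.0007 -0.0018] | t 2.5 tcp [ 0.5156 -0.0748  0.0609] F [0.6  0.45 0.58] gap 0.0596
```

>>> servo_tool(deltas=[[0,0,20,0,0,0],[0,0,36,0,0,0],[0,0,43,0,0,0],[0,0,43,0,0,0],[0,0,43,0,0,0]])

```text
time: 3.0
tcp_pos: [0.5168, -0.0752, 0.0194]
eef_rot: [0.0, 1.0, 0.003, 0.001]
ft_force: [0.2, 0.1, 0.2]
finger_gap: 0.0599
```

>>> servo_tool(deltas=[[0,0,0,0,0,0],[0,0,0,0,0,0],[0,0,0,0,0,0],[0,0,0,0,0,0],[0,0,0,0,0,0],[0,0,0,0,0,0]], fingers=1, squeeze=5)

```text
time: 3.6
tcp_pos: [0.5177, -0.0752, 0.0205]
eef_rot: [0.0, 1.0, 0.003, 0.002]
ft_force: [-0.4, 3.4, 6.3]
finger_gap: 0.0436
```

```bash
python3 - <<'E'
from h import *
F=[]
for i in range(4):
    eyes.snapshot('top');F.append(telemetry.read_state()['ft_force'])
print(np.array(F).round(1).tolist()); delta(.506,-.0748,.0205,.4)
E
```

```text
[[-0.9, 2.3, 6.0], [-0.1, 2.0, 6.2], [0.3, 2.8, 6.4], [0.1, 2.3, 5.5]]
delta mm [-11.7  -0.4  -0. ] rot [ 0.0007 -0.0034 -0.002 ] | t 3.8 tcp [ 0.5177 -0.0752  0.0205] F [0.09 2.29 5.51] gap 0.0437
```

>>> servo_tool(deltas=[[0,0,0,0,0,0],[0,0,0,0,0,0],[-3,0,0,0,0,0],[-5,0,0,0,0,0],[-7,0,0,0,0,0],[-8,0,0,0,0,0],[-8,0,0,0,0,0]], squeeze=15)

```text
time: 4.5
tcp_pos: [0.5095, -0.0752, 0.0205]
eef_rot: [0.0, 1.0, 0.002, 0.002]
ft_force: [1.2, 0.9, 1.1]
finger_gap: 0.044
```

Moving freely, with the forces relieved. Continue to the stop.

>>> servo_tool(deltas=[[-1,0,0,0,0,0],[-2,0,0,0,0,0],[-2.5,0,0,0,0,0],[-3,0,0,0,0,0],[-3,0,0,0,0,0]])

```text
time: 5.0
tcp_pos: [0.5079, -0.0752, 0.0207]
eef_rot: [0.0, 1.0, 0.002, 0.003]
ft_force: [6.8, 0.8, -5.1]
finger_gap: 0.0438
```

```bash
python3 - <<'E'
from h import *
F=[]
s=snap('scene','s2')
for i in range(3):
    eyes.snapshot('top');F.append(telemetry.read_state()['ft_force'])
print(np.array(F).round(1).tolist()); delta(.508,-.0748,.0205,.4)
u,v=proj(s,[[.516,-.04,.04]])[0].astype(int);cv2.imwrite('pics/c2.png',cv2.resize(s['image'][v-40:v+40,u-50:u+50],None,fx=8,fy=7,interpolation=cv2.INTER_CUBIC))
E
```

```text
[[7.6, 1.8, -4.1], [6.1, 2.8, -4.4], [6.5, 2.3, -4.4]]
delta mm [ 0.2 -0.4  0.2] rot [ 0.0008 -0.0064 -0.0024] | t 5.2 tcp [ 0.5078 -0.0752  0.0207] F [ 6.52  2.32 -4.42] gap 0.0439
```

View pics/c2.png

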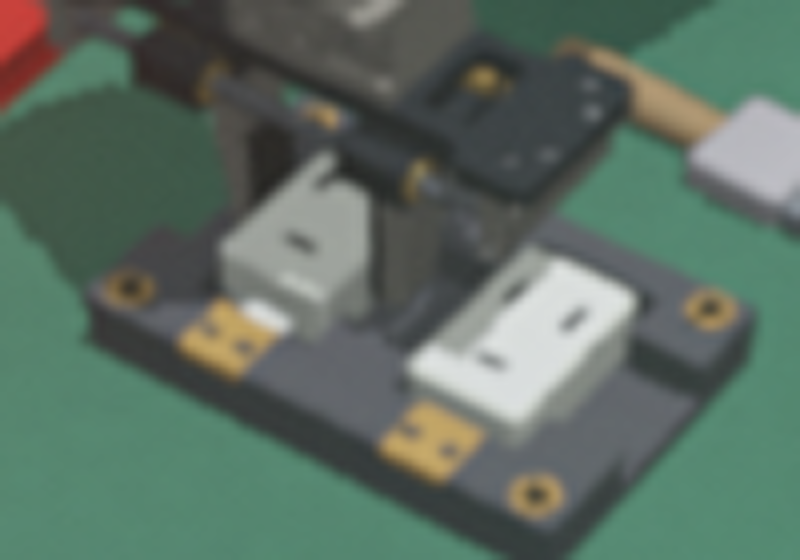

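The right block is drawn back and its whole tab shows in front of the lip, at about (265,318) in the crop. I'll lift it straight up, slowly at first.

>>> servo_tool(deltas=[[0,0,0,0,0,0],[0,0,-2,0,0,0],[0,0,-4,0,0,0],[0,0,-7,0,0,0]])

```text
time: 5.6
tcp_pos: [0.5078, -0.0752, 0.0275]
eef_rot: [0.0, 1.0, 0.002, 0.003]
ft_force: [4.9, 1.2, -6.6]
finger_gap: 0.0439
```

>>> servo_tool(deltas=[[0.6,0,0,0,0,0],[0.8,0,0,0,0,0],[0.8,0,-3,0,0,0],[0.8,0,-6,0,0,0]])

```text
time: 6.0
tcp_pos: [0.5079, -0.0752, 0.0334]
eef_rot: [0.0, 1.0, 0.002, 0.003]
ft_force: [0.1, -0.0, -3.1]
finger_gap: 0.0442
```

Free now (Fx and Fy about 0). Lift clear.

>>> servo_tool(deltas=[[0,0,-15,0,0,0],[0,0,-40,0,0,0],[0,0,-70,0,0,0],[0,0,-90,0,0,0],[0,0,-95,0,0,0],[0,0,-95,0,0,0],[0,0,-95,0,0,0],[0,0,-95,0,0,0]])

```text
time: 6.8
tcp_pos: [0.5062, -0.0747, 0.1267]
eef_rot: [-0.0, 1.0, 0.002, 0.001]
ft_force: [0.1, -0.0, -3.3]
finger_gap: 0.0438
```

```bash
python3 - <<'E'
from h import *
F=[]
for i in range(30):
    s=snap('scene','s3') if i==0 else eyes.snapshot('top');F.append(telemetry.read_state()['ft_force'])
F=np.array(F)[3:];print(F.mean(0).round(3),(F.std(0)/27**.5).round(3),F[:,2].round(1))
delta(.528,-.291,.13,1); delta(.544,.284,.13,10)
E
```

```text
[-0.091 -0.055 -2.81 ] [0.1   0.105 0.098] [-2.9 -1.9 -2.7 -2.6 -2.3 -2.7 -3.4 -2.1 -3.3 -1.9 -2.2 -2.9 -2.4 -2.6
 -3.3 -2.7 -3.3 -3.  -3.7 -3.8 -2.5 -3.3 -2.3 -3.3 -3.1 -3.3 -2.5]
delta mm [ 19.6 216.   -1.4] rot [ 0.0006 -0.0051 -0.0129] | t 8.3 tcp [ 0.5074 -0.0751  0.1284] F [-0.07 -0.27 -2.5 ] gap 0.0438
delta mm [  38.3 -358.9   -1.6] rot [ 0.001 -0.005 -0.17 ] | t 8.3 tcp [ 0.5074 -0.0751  0.1284] F [-0.07 -0.27 -2.5 ] gap 0.0438
```

Reading: Fz is −2.81 N against a baseline of about +0.1 N, so roughly 290 g. It is heavy and goes in the green tray.

```bash
python3 - <<'E'
from h import *
delta(.497,.276,.13,10)
s=dict(np.load('pics/s3.npz'))
u,v=proj(s,[[.507,-.075,.13]])[0].astype(int);cv2.imwrite('pics/c3.png',cv2.resize(s['image'][v-40:v+60,u-60:u+60],None,fx=6,fy=6,interpolation=cv2.INTER_CUBIC))
E
```

```text
delta mm [  -8.8 -351.1   -1.9] rot [ 0.001 -0.005 -0.17 ] | t 8.3 tcp [ 0.5074 -0.0751  0.1284] F [-0.07 -0.27 -2.5 ] gap 0.0438
```

View pics/c3.png

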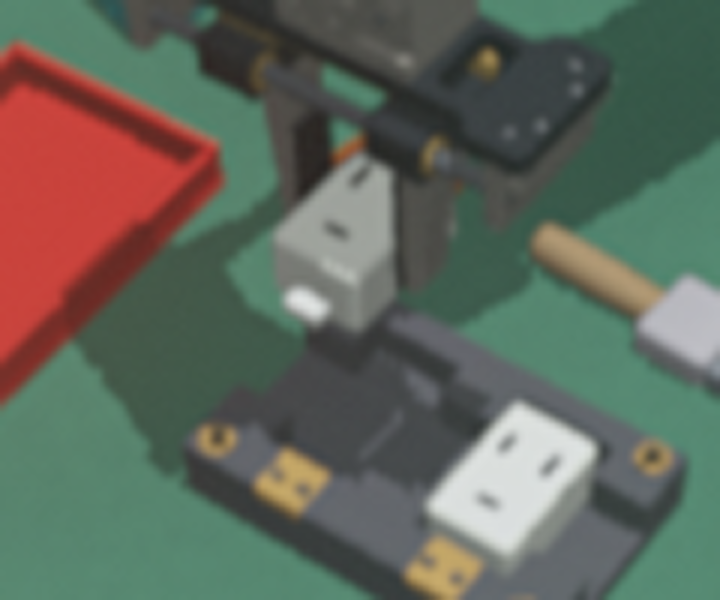

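The crop shows the block held level and free, tab at (305,303), with the left block still seated. On to the green tray.

>>> servo_tool(deltas=[[0,-20,-2,0,0,0],[-1,-55,-2,0,0,-0.02],[-2,-95,-2,0,0,-0.04],[-3,-135,-2,0,-0.002,-0.06],[-4,-175,-2,0,-0.003,-0.08],[-5,-215,-2,0,-0.004,-0.1],[-6,-255,-2,0,-0.005,-0.12],[-7,-290,-2,0,-0.005,-0.14],[-8,-320,-2,0,-0.005,-0.16],[-9,-340,-2,0,-0.005,-0.17],[-9,-350,-2,0,-0.005,-0.17],[-9,-351,-2,0,-0.005,-0.17]])

```text
time: 9.5
tcp_pos: [0.4967, 0.2765, 0.1301]
eef_rot: [0.001, 0.996, 0.088, 0.0]
ft_force: [0.7, -0.4, -2.5]
finger_gap: 0.0441
```

```bash
python3 -c "
from h import *
eyes.snapshot('top');eyes.snapshot('top')
delta(.497,.276,.035,10)"
```

```text
delta mm [ 0.3 -0.9 95. ] rot [ 0.0015  0.0003 -0.0004] | t 9.6 tcp [0.4969 0.2752 0.13  ] F [ 0.94 -0.38 -1.71] gap 0.044
```

>>> servo_tool(deltas=[[0,0,30,0,0,0],[0,0,60,0,0,0],[0,-1,80,0,0,0],[0,-1,92,0,0,0],[0,-1,95,0,0,0],[0,-1,95,0,0,0],[0,-1,95,0,0,0]])

```text
time: 10.3
tcp_pos: [0.498, 0.2761, 0.0364]
eef_rot: [0.001, 0.996, 0.087, 0.001]
ft_force: [-0.2, 0.8, -3.9]
finger_gap: 0.0439
```

>>> servo_tool(deltas=[[0,0,4,0,0,0],[0,0,8,0,0,0],[0,0,11,0,0,0],[0,0,13,0,0,0],[0,0,15,0,0,0],[0,0,15,0,0,0]])

```text
time: 10.9
tcp_pos: [0.4977, 0.276, 0.021]
eef_rot: [0.001, 0.996, 0.087, 0.001]
ft_force: [-0.0, -0.1, -2.9]
finger_gap: 0.044
```

>>> servo_tool(deltas=[[0,0,1.5,0,0,0],[0,0,3,0,0,0],[0,0,4.5,0,0,0],[0,0,5.5,0,0,0],[0,0,5.5,0,0,0]])

```text
time: 11.4
tcp_pos: [0.4975, 0.276, 0.0153]
eef_rot: [0.001, 0.996, 0.087, 0.001]
ft_force: [-0.1, -0.2, -2.7]
finger_gap: 0.0439
```

>>> servo_tool(deltas=[[0,0,1,0,0,0],[0,0,2,0,0,0],[0,0,2,0,0,0]])

```text
time: 11.7
tcp_pos: [0.4982, 0.2761, 0.014]
eef_rot: [0.001, 0.996, 0.087, 0.001]
ft_force: [-0.0, -0.4, 1.2]
finger_gap: 0.0439
```

Contact at TCP z = 0.014, the height expected without any slip. Release and retreat.

>>> servo_tool(deltas=[[0,0,0,0,0,0],[0,0,0,0,0,0],[0,0,0,0,0,0],[0,0,0,0,0,0]], fingers=0.35)

```text
time: 12.1
tcp_pos: [0.4982, 0.2761, 0.014]
eef_rot: [0.001, 0.996, 0.087, 0.001]
ft_force: [-1.1, -0.4, 0.3]
finger_gap: 0.0596
```

>>> servo_tool(deltas=[[0,0,-15,0,0,0],[0,0,-45,0,0,0],[0,0,-85,0,0,0],[0,0,-115,0,0,0],[0,0,-115,0,0,0],[0,0,-115,0,0,0]])

```text
time: 12.7
tcp_pos: [0.4984, 0.2764, 0.1303]
eef_rot: [0.0, 0.996, 0.087, 0.002]
ft_force: [-1.3, 0.1, 0.4]
finger_gap: 0.06
```

```bash
python3 -c "
from h import *
F=[]
for i in range(12): eyes.snapshot('top');F.append(telemetry.read_state()['ft_force'])
print(np.mean(F,0).round(2))
snap('scene','s4')
delta(.5168,.005,.13,.4)"
```

```text
[-0.05  0.08  0.12]
delta mm [-28.3 270.4  -0.8] rot [ 0.0011 -0.0023  0.1669] | t 13.35 tcp [0.4979 0.2763 0.1289] F [0.12 0.2  1.42] gap 0.0598
```

>>> servo_tool(deltas=[[-3,27,0,0,0,0.017],[-6,60,0,0,0,0.035],[-9,95,0,0,0,0.055],[-13,130,0,0,0,0.08],[-17,165,0,0,0,0.105],[-21,200,0,0,-0.002,0.13],[-24,230,0,0,-0.002,0.15],[-27,255,0,0,-0.002,0.165],[-28,270,0,0.001,-0.002,0.167],[-28,270,0,0.001,-0.002,0.167],[-28,270,0,0.001,-0.002,0.167]])

```text
time: 14.45
tcp_pos: [0.5169, 0.0061, 0.1291]
eef_rot: [-0.0, 1.0, 0.003, 0.0]
ft_force: [-0.5, -0.7, -0.2]
finger_gap: 0.0598
```

>>> servo_tool(deltas=[[0,0,30,0,0,0],[0,0,60,0,0,0],[0,0,68,0,0,0],[0,0,68,0,0,0],[0,0,68,0,0,0]])

```text
time: 14.95
tcp_pos: [0.5179, 0.0065, 0.0623]
eef_rot: [-0.0, 1.0, 0.004, 0.001]
ft_force: [0.1, -0.7, 0.4]
finger_gap: 0.0598
```

```bash
python3 -c "
from h import *
delta(.5168,.005,.02,.4)"
```

```text
delta mm [-1.2  1.5 42.3] rot [-0.0002 -0.0018  0.0009] | t 14.95 tcp [0.5179 0.0065 0.0623] F [ 0.07 -0.68  0.38] gap 0.0598
```

>>> servo_tool(deltas=[[-0.6,1,10,0,0,0],[-1.2,1.5,25,0,0,0],[-1.2,1.5,37,0,0,0],[-1.2,1.5,42,0,0,0],[-1.2,1.5,42,0,0,0],[-1.2,1.5,42,0,0,0]])

```text
time: 15.55
tcp_pos: [0.5172, 0.0049, 0.0207]
eef_rot: [-0.0, 1.0, 0.004, 0.001]
ft_force: [0.1, -0.9, 0.2]
finger_gap: 0.0599
```

>>> servo_tool(deltas=[[0,0,0,0,0,0],[0,0,0,0,0,0],[0,0,0,0,0,0],[0,0,0,0,0,0],[0,0,0,0,0,0],[0,0,0,0,0,0]], fingers=1, squeeze=5)

```text
time: 16.15
tcp_pos: [0.5177, 0.0049, 0.0213]
eef_rot: [-0.0, 1.0, 0.004, 0.002]
ft_force: [0.1, 2.2, 6.8]
finger_gap: 0.0438
```

>>> servo_tool(deltas=[[0,0,0,0,0,0],[0,0,0,0,0,0],[-3,0,0,0,0,0],[-5,0,0,0,0,0],[-7,0,0,0,0,0],[-8,0,0,0,0,0],[-8,0,0,0,0,0]], squeeze=15)

```text
time: 16.85
tcp_pos: [0.5096, 0.0049, 0.0213]
eef_rot: [-0.0, 1.0, 0.004, 0.002]
ft_force: [1.7, 1.7, 1.7]
finger_gap: 0.0437
```

>>> servo_tool(deltas=[[-1,0,0,0,0,0],[-2,0,0,0,0,0],[-2.5,0,0,0,0,0],[-2.5,0,0,0,0,0]])

```text
time: 17.25
tcp_pos: [0.5089, 0.0049, 0.0216]
eef_rot: [-0.0, 1.0, 0.003, 0.004]
ft_force: [8.3, 2.5, -3.7]
finger_gap: 0.0438
```

```bash
python3 - <<'E'
from h import *
s=snap('scene','s5'); delta(.508,.005,.0213,.4)
u,v=proj(s,[[.516,-.03,.04]])[0].astype(int);cv2.imwrite('pics/c5.png',cv2.resize(s['image'][v-40:v+40,u-50:u+50],None,fx=8,fy=7,interpolation=cv2.INTER_CUBIC))
E
```

```text
delta mm [-0.9 -0.2  0.2] rot [-0.0001 -0.008  -0.0001] | t 17.3 tcp [0.5089 0.0049 0.0215] F [ 8.26  2.49 -4.38] gap 0.0437
```

View pics/c5.png

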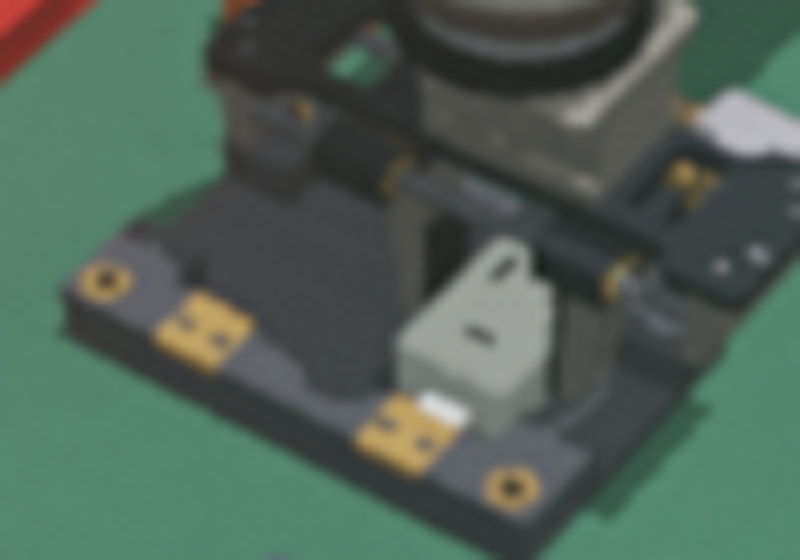

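At the stop: Fx is 8 N and the tab shows clear of the lip at (445,408). Ease off the wall by about half a millimetre and lift.

>>> servo_tool(deltas=[[0.4,0,0,0,0,0],[0.5,0,0,0,0,0],[0.5,0,-2,0,0,0],[0.5,0,-4,0,0,0],[0.5,0,-6,0,0,0]])

```text
time: 17.8
tcp_pos: [0.5089, 0.0049, 0.0274]
eef_rot: [-0.0, 1.0, 0.003, 0.004]
ft_force: [1.9, 0.2, -2.6]
finger_gap: 0.0438
```

>>> servo_tool(deltas=[[0.3,0,-3,0,0,0],[0.3,0,-12,0,0,0],[0,0,-30,0,0,0],[0,0,-60,0,0,0],[0,0,-90,0,0,0],[0,0,-103,0,0,0],[0,0,-103,0,0,0],[0,0,-103,0,0,0],[0,0,-103,0,0,0]])

```text
time: 18.7
tcp_pos: [0.5067, 0.0051, 0.1285]
eef_rot: [-0.0, 1.0, 0.003, 0.002]
ft_force: [0.4, -0.6, -2.0]
finger_gap: 0.044
```

```bash
python3 - <<'E'
from h import *
F=[]
for i in range(40):
    s=snap('scene','s6') if i==0 else eyes.snapshot('top');F.append(telemetry.read_state()['ft_force'])
F=np.array(F)[3:];print(F.mean(0).round(3),(F.std(0)/37**.5).round(3))
delta(.528,-.291,.13,1); delta(.591,.293,.13,10)
E
```

```text
[ 0.083 -0.242 -1.398] [0.083 0.089 0.087]
delta mm [ 17.8 296.    0.4] rot [-0.0001 -0.0073 -0.0106] | t 20.7 tcp [0.5082 0.0048 0.1304] F [ 0.06 -0.23 -0.94] gap 0.0442
delta mm [  84.8 -287.6    1. ] rot [ 0.0004 -0.0073 -0.1676] | t 20.7 tcp [0.5082 0.0048 0.1304] F [ 0.06 -0.23 -0.94] gap 0.0442
```

About 1.5 N, so roughly 155 g (±15 g): light, goes in the red tray.

>>> servo_tool(deltas=[[1,20,0,0,0,0],[3,50,0,0,0,0],[5,85,0,0,-0.003,-0.003],[7,120,0,0,-0.004,-0.004],[9,155,0,0,-0.005,-0.006],[11,190,0,0,-0.006,-0.008],[13,225,0,0,-0.007,-0.01],[15,255,0,0,-0.007,-0.01],[17,278,0,0,-0.007,-0.01],[18,292,0,0,-0.007,-0.01],[18,296,0,0,-0.007,-0.01],[18,296,0,0,-0.007,-0.01]])

```text
time: 21.9
tcp_pos: [0.5282, -0.2907, 0.1303]
eef_rot: [-0.0, 1.0, 0.008, 0.0]
ft_force: [0.0, 1.0, -0.9]
finger_gap: 0.0437
```

>>> servo_tool(deltas=[[0,0,30,0,0,0],[0,0,60,0,0,0],[0,0,82,0,0,0],[0,0,95,0,0,0],[0,0,95,0,0,0],[0,0,95,0,0,0]])

```text
time: 22.5
tcp_pos: [0.5288, -0.2905, 0.0362]
eef_rot: [-0.0, 1.0, 0.009, 0.0]
ft_force: [0.2, -0.0, -1.6]
finger_gap: 0.0442
```

>>> servo_tool(deltas=[[0,0,4,0,0,0],[0,0,8,0,0,0],[0,0,11,0,0,0],[0,0,13,0,0,0],[0,0,15,0,0,0],[0,0,15,0,0,0]])

```text
time: 23.1
tcp_pos: [0.5286, -0.2904, 0.0208]
eef_rot: [-0.0, 1.0, 0.009, 0.0]
ft_force: [0.4, -0.5, -0.3]
finger_gap: 0.0439
```

>>> servo_tool(deltas=[[0,0,1.5,0,0,0],[0,0,3,0,0,0],[0,0,4.5,0,0,0],[0,0,4.5,0,0,0]])

```text
time: 23.5
tcp_pos: [0.5284, -0.2903, 0.016]
eef_rot: [-0.0, 1.0, 0.009, 0.0]
ft_force: [-0.0, 0.3, -0.7]
finger_gap: 0.0439
```

>>> servo_tool(deltas=[[0,0,1,0,0,0],[0,0,2,0,0,0],[0,0,2,0,0,0]])

```text
time: 23.8
tcp_pos: [0.5288, -0.2903, 0.0146]
eef_rot: [-0.0, 1.0, 0.009, 0.0]
ft_force: [0.5, 1.2, 3.0]
finger_gap: 0.0437
```

Contact again at the expected height. Release, retreat and look.

>>> servo_tool(deltas=[[0,0,0,0,0,0],[0,0,0,0,0,0],[0,0,0,0,0,0],[0,0,0,0,0,0]], fingers=0.35)

```text
time: 24.2
tcp_pos: [0.5287, -0.2903, 0.0145]
eef_rot: [-0.0, 1.0, 0.009, 0.0]
ft_force: [0.2, -0.1, 0.4]
finger_gap: 0.0603
```

>>> servo_tool(deltas=[[0,0,-15,0,0,0],[0,0,-45,0,0,0],[0,0,-85,0,0,0],[0,0,-125,0,0,0],[0,0,-165,0,0,0],[-20,0,-185,0,0,0],[-60,0,-185,0,0,0],[-100,0,-185,0,0,0],[-130,0,-185,0,0,0],[-130,0,-185,0,0,0],[-130,0,-185,0,0,0]])

```text
time: 25.3
tcp_pos: [0.3988, -0.293, 0.2005]
eef_rot: [0.0, 1.0, 0.008, 0.001]
ft_force: [-0.1, 0.0, 0.5]
finger_gap: 0.0597
```

```bash
python3 - <<'E'
from h import *
s=snap('scene','s7');t=snap('top','t7'); delta(.5,-.3,.2,1)
cv2.imwrite('pics/c7.png',np.vstack([cv2.resize(s['image'][100:320,100:440],(800,330))[:,:],cv2.resize(t['image'][130:300,100:460],(800,270))]))
E
```

```text
delta mm [100.4   8.8   0.3] rot [ 0.0003 -0.0017  0.0002] | t 25.4 tcp [ 0.3995 -0.2929  0.2002] F [ 0.27  0.14 -0.24] gap 0.0598
```

View pics/c7.png

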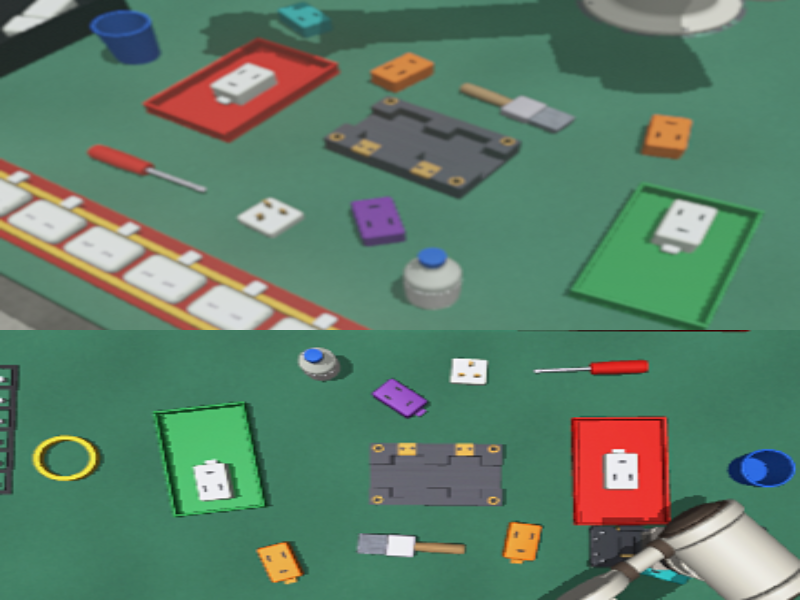

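Both blocks lie flat in their trays with the slots up, at (212,480) in green and (621,470) in red. The mould is empty and nothing else has moved, so I'm handing it in.

```bash
python3 -c "
from plant import env; print(env.finish_job())"
```

```text
the job is handed in; nothing more can be done
None
```

Both charger blocks are out of the mould and sorted, and the job was handed in at about 25 s of the 64 s allowed.

| Block | Weight felt | Tray |
|---|---|---|
| Right | about 2.9 N, roughly 290–300 g | green |
| Left | about 1.5 N, roughly 155 g (±15 g) | red |

I drew each block back to its stop, checked in a picture that its tab was clear of the lip, lifted it, and set it down gently (at most about 3 N measured) before opening the fingers.

**Last checks:** the final pictures show both blocks flat with the slotted face up, the mould empty, and the other objects apparently where they were. I compared those by eye only. The turquoise block is partly hidden by the arm in the top view but looks in place in the scene view. The gripper is clear at a height of 0.2 m.

**What was not clean:**
- **Right block's lift:** its first few millimetres rubbed on the stop wall, with about 5 N sideways and 6.6 N of downward drag. I eased it about 0.8 mm off the wall and it came free.
- **Force while closing the fingers:** both times there was a steady force of about 6 N up on the tool. It went away at the next move.
- **Left block's weight:** 155 g is right at the edge of the 25 g band where either tray is acceptable, so red should be right in either case.

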